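# Pack the spare battery and latch the transit case

### The job

Pack the spare scanner battery for dispatch: lay it flat on the orange raised rest in the open blue case, centred and lengthwise along the rest. Then put the grey lid on, its yellow tongue hooked under the steel keeper bar and its other end lowered between the steel lugs, and last swing the red latch over and press it fully home, until its foot stops firmly on the lid and the lid lies flush on the case. Do not force the case or its latch, let go of everything, and leave the other things on the bench where they are.

Things in the scene. Friction and masses are not known exactly. Their poses are not given: they have to be found in the camera images.
- case: blue open-topped case fixed to the bench, walls 200 (x) x 150 (y), 6 thick, rim 60 high (the wall at -x only 54), inner floor at z 5. Origin under the centre of the walls, z up. Keeper bar at the -x end, lugs and red latch at the +x end; the latch bracket spans x 99 to 123, y +-25, 90 high
- case_rest (a point): middle of the top face of the orange raised rest in the case, 70 long (x) by 34 wide (y), top 14 above the inner floor; axes as the case
- keeper_edge (a point): middle of the steel keeper bar's lower inner edge, in the case at (-88, 0, 69); axes as the case. The bar is 98 long in y, runs from x -106 to -88, underside at z 69, top at z 77, on two posts of the same depth with inner faces at y +-39, outer +-49
- lug_gap (a point): point in the case at (99, 0, 60), axes as the case: rim height, in the plane of the inner faces of the two steel lugs (y +-60, 12 wide, 70 high) that bound the lid at its +x end. Near them two black sprung buffers (12 across, at x 85, y +-50, tops at z 66) hold that end of the lid up until the latch presses it flush; 2.4 N each when down at z 60
- latch_hinge (a point): the latch's hinge axis (along the case's y), in the case at (112, 0, 84)
- latch_tip (a point): middle of the outer face of the red paddle at the latch's free end, 74 from the hinge; this face is the top one when the latch is shut
- latch (a joint): red latch lever, 8 thick, 24 wide, 82 from hinge to end, end paddle 50 wide, 16 long, under it a black screw-set foot 8 to 16 long. 0 = level over the lid, pointing to the case's -x; the foot stops it on the flush lid somewhere from -0.06 to 0.06. Grows as it opens, to 2.15. Stiff hinge (0.5 N m), stays where left; the last bit takes about 15 N at the paddle
- lid: loose grey lid, plate 8 thick from x -85 to +94, 150 wide (y), about 0.2 kg; a yellow tongue (z 0 to 5, 70 wide) reaches on to x -100. Origin on the underside. When on, its axes match the case's and its origin is at about (0, 0, 60) there, with 3 mm of play to -x and 5 mm to +x: the lugs bar sliding it in level, so hold its +x end up while the tongue goes under the bar
- lid_grip (a point): grip point on the lid's black handle, 30 above the underside: an upright ridge 16 thick (x), 60 long (y), 32 tall, from 8 to 40 above the underside, over the lid's origin; axes as the lid
- lid_tongue (a point): middle of the end of the yellow tongue, lid (-100, 0, 2.5)
- lid_end (a point): middle of the lid's other end, lower edge, lid (94, 0, 0)
- battery: black battery pack with a yellow band, 84 (x) x 46 (y) x 26 high, about 0.18 kg; origin under its centre
- scanner: black and grey pistol-shaped barcode scanner lying on its side, about 130 x 90 x 46; bystander, origin under its body
- tape: amber tape roll lying flat, outer diameter 100, height 48; bystander, origin under its centre
- marker: black marker pen, 16 thick, 130 long, lying; bystander, origin under its middle
- carton_a: brown carton 100 x 80 x 60 high; bystander, origin under its centre
- carton_b: brown carton 100 x 130 x 50 high; bystander, origin under its centre
- mug: white mug, diameter 80, height 90, handle at its +y; bystander, origin under its centre
- stapler: blue and black stapler 130 x 34 x 45 high, long axis x; bystander, origin under its centre
Things that resemble listed ones, but are neither listed nor needed, are in the scene too. What is shaped like the battery but pink or turquoise is not meant.

How it is judged (in metres and radians):
On the way, in this order (a step that is already met when the one before it is completed fails the run):
1. the battery lies flat, centred and lengthwise on the raised rest, let go (horizontal distance between battery and case_rest below 0.012 m and z of battery in the frame of case between 0.015 and 0.0225 m and angle between the x axis of battery and the x axis of case, either way round below 0.2 rad and angle between battery's own z axis and vertical below 0.08 rad and contact force between the fingers and battery below 0.05 N and linear speed of battery below 0.02 m/s), for 0.2 s.
2. the lid is on, its tongue under the keeper bar and its other end between the lugs, let go, with the latch still open (x of lid_tongue in the frame of case between -0.112 and -0.093 m and y of lid_tongue in the frame of case between -0.008 and 0.008 m and z of lid_tongue in the frame of case between 0.05 and 0.0675 m and y of lid_end in the frame of case between -0.008 and 0.008 m and z of lid_end in the frame of case between 0.058 and 0.069 m and contact force between the fingers and lid below 0.05 N and value of joint latch above 1.2 rad), for 0.2 s.
3. the latch is pressed home: it is over and the lid's latch end is down flush (value of joint latch below 0.1 rad and z of lid_end in the frame of case between 0.057 and 0.062 m), for 0.1 s.
At the end, for the whole second after the job is handed in: Battery flat on the rest (12 mm, 0.2 rad); lid tongue 5 mm or more under the keeper bar and within 8 mm of its middle; lid's other end within 2 mm of flush and 8 mm sideways; lid level within 0.03 rad; latch below 0.1 rad; all released and at rest (all of step 3 and horizontal distance between battery and case_rest below 0.012 m and z of battery in the frame of case between 0.015 and 0.0225 m and angle between the x axis of battery and the x axis of case, either way round below 0.2 rad and angle between battery's own z axis and vertical below 0.08 rad and x of lid_tongue in the frame of case between -0.112 and -0.093 m and y of lid_tongue in the frame of case between -0.008 and 0.008 m and z of lid_tongue in the frame of case between 0.05 and 0.0675 m and y of lid_end in the frame of case between -0.008 and 0.008 m and angle between lid's own z axis and vertical below 0.03 rad and linear speed of each of lid, battery below 0.01 m/s); the robot touches nothing.
It fails at once if the case or its latch is forced (more than 40 N from the gripper) (contact force between the fingers and case above 40 N).
It fails at once if a bystander is moved by more than 30 mm (distance of any of scanner, tape, marker, carton_a, carton_b, mug, stapler from where it was at the start of the episode above 0.03 m).
It also fails if it takes over 72 s, if anything falls off the work surface, if the arm or the gripper's body presses on something with over 40 N, if the wrist force passes 120 N, or if a joint passes its speed limit or range.

### The arm

A 6-joint arm with a two-finger parallel gripper is mounted at the origin on the work surface. World frame = base frame: x ahead of the robot, y to its left, z up, the work surface at z = 0. Lengths are in mm, angles in degrees, forces in N, time in s.
With the tool pointing down it reaches from about 300 to 775 mm from the base axis. Payload 14.6 kg.
Tool frame: the origin (TCP) lies at the very end of the fingers, on their centre line; the grasp point (between the pads) lies 19 mm behind it (manip.grasp_offset is the distance from the TCP to the grasp point, in mm); y points along the fingers, x is the direction in which the jaws open and shut, and the axes are right-handed (so a half turn about y gives the same grasp; the last joint's range is limited). The gripper opens to 94 mm and grips with 3 to 60 N. Pads are 16 mm wide; open, the fingers measure 119 mm over their backs; the gripper's body (75 mm by 177 mm) begins 78 mm behind the grasp point.
Start: joints at [-77.384, 17.183, 87.147, -0, 75.671, -3.816], TCP at [155.58, -527.527, 205.446] pointing down, gripper open.
Joint ranges: [-173.82, 173.82], [-45.26, 126.66], [13.44, 144.39], [-59.66, 239.66], [0, 175.72], [-146.38, 146.38]. Speed limits (degrees/s): [127.2, 127.2, 147.25, 180, 180, 180].

### API

Orientations are given as [roll, pitch, yaw] about the fixed x, y, z axes, in that order (R = Rz(yaw) Ry(pitch) Rx(roll)).
In Python, from workcell import manip gives the robot as it stands. The module is installed in compiled form; this text tells all that it offers.
- The arm moves only by the tool arm_command, never from a script. Its argument "motion" is a list of rows, each an object with "gripper": the opening, from -1 (shut) to 1 (fully open), so that 0 is half open; "linear": the shift along the tool's x, y, z in mm, a list of three; "roll": the turn about the tool's y in degrees. In form: [{"gripper": gripper, "linear": [tx, ty, tz], "roll": roll}, ...]. A call has 1 to 10 rows; each row shifts and turns the commanded pose from where the row before left it, along the tool's axes as they then stand; what a row does not reach is not made up. A row lasts 1/8 s, in which the tool goes at most 62.5 mm and 10.7 degrees, less where a joint would pass 70% of its speed; a pose out of reach is approached as far as the arm can. A call with a gripper value outside its range is refused whole. The fingers move at their own pace and stop on an object; "newtons" is the grip in N (left out, the last holds). Time passes only in rows, so rows that do not move let the fingers close. It gives the time, the measured TCP pose, the force and the opening at its end, in the units of the state.
- manip.state(): the state, without advancing time (a new reading comes with each control period).
- manip.grab_frame(name): name is "side" or "top"; returns (picture, depth): 420x560x3 uint8, red, green, blue; 420x560 float32, mm along the optical axis (not along the pixel's ray), 0 where there is no reading.
- manip.camera_params(name): a dict with "fx", "fy", "cx", "cy" (pixels), "world_from_camera" (4x4, takes a point from camera to world coordinates). Camera axes: x right, y down, z forward; pixel columns grow to the right and rows downward; lengths in mm; the calibration is good to about 2 mm. A picture is of the moment at which its call begins. camera_params takes no time and is no camera call.
- manip.finish_job(): hands the job in, once; it reports no verdict.
The state is a dict: "clock": time; "joint_positions": joint angles; "joint_vel": joint speeds; "joint_efforts": joint torques, N m; "tcp_pos": TCP position; "orientation": TCP orientation; "force": force on the tool from outside, world axes, zero at the start; "torque": the same for the moment, N m; "gripper_width": finger opening in mm.
Only numpy, scipy, OpenCV 4.12 (cv2) and the standard library are available. Lean on these libraries where they do the work, as an engineer would, in place of code of your own. Each camera call takes 0.05 s, during which the arm holds its last target. There are 200 camera calls.

## Working session

There is one attempt and no reset: what is moved stays moved. The work goes in short steps, Python scripts to look and compute and a tool call to move; the robot and the scene stay as the last step left them, time stands still between calls to the robot, and variables do not carry over. Pictures are saved under pics/ and viewed, about 8 in all and at most 12, crops included, and the job is handed in when it is done.

Besides the shell and the picture viewer there is one more tool, called after "Call:" as name(argument=value, ...), one argument or row to a line, values as JSON. arm_command: Moves the arm, as the interface text tells. Its arguments: {"type":"object","properties":{"motion":{"type":"array"},"newtons":{"type":"number"}},"required":["motion"]}

```bash
mkdir -p pics; cat > h.py <<'E'
import numpy as np, cv2
from workcell import manip
def grab(n):
    p,d=manip.grab_frame(n); c=manip.camera_params(n); return p,d,c
def pts(d,c):
    v,u=np.mgrid[0:d.shape[0],0:d.shape[1]]
    P=np.stack([(u-c["cx"])/c["fx"]*d,(v-c["cy"])/c["fy"]*d,d],-1)
    T=np.array(c["world_from_camera"]); W=P@T[:3,:3].T+T[:3,3]; W[d==0]=np.nan; return W
def save(n,p): cv2.imwrite(n,p[...,::-1])
E
python3 - <<'E'
from h import *
print(manip.state())
for n in("top","side"):
    p,d,c=grab(n); save(f"pics/{n}0.png",p); np.savez(f"{n}0.npz",p=p,d=d); print(n,c)
E
```

```text
{'clock': 0.0, 'joint_positions': array([-7.73838316e+01,  1.72151381e+01,  8.71808040e+01, -1.04586586e-04,
        7.56706029e+01, -3.81655609e+00]), 'joint_vel': array([ 0.12761069, -0.04321263,  0.03737829, -0.09864211, -0.02151039,
        0.06683223]), 'joint_efforts': array([-2.08350255e-03, -5.31807554e+01, -3.52738094e+01,  7.07661593e-02,
        2.44112348e-02, -1.01505952e-04]), 'tcp_pos': array([ 155.5211421 , -527.27457052,  204.88731013]), 'orientation': array([-8.99956717e+01,  6.64041058e-02, -7.35672471e+01]), 'force': array([ 0.3032475 , -0.08538457, -0.18305776]), 'torque': array([-0.00056872, -0.00896529, -0.00763612]), 'gripper_width': 93.87707379326892}
top {'fx': 392.3616550526614, 'fy': 392.3616550526614, 'cx': 277.89449695230593, 'cy': 206.81866603524688, 'world_from_camera': array([[ 1.21359279e-03, -9.72862381e-01,  2.31381320e-01,
         3.49761949e+02],
       [-9.99997595e-01, -7.58030924e-04,  2.05777244e-03,
        -4.30457222e+01],
       [-1.82653520e-03, -2.31383261e-01, -9.72860961e-01,
         1.06462872e+03],
       [ 0.00000000e+00,  0.00000000e+00,  0.00000000e+00,
         1.00000000e+00]])}
side {'fx': 503.9159639977956, 'fy': 503.9159639977956, 'cx': 286.4379341559884, 'cy': 207.7663902669567, 'world_from_camera': array([[-9.98978221e-01, -1.39385382e-02,  4.29910616e-02,
         5.15779474e+02],
       [-4.12772256e-02,  6.68764531e-01, -7.42327550e-01,
         1.08915912e+03],
       [-1.84039363e-02, -7.43343607e-01, -6.68656546e-01,
         1.06668173e+03],
       [ 0.00000000e+00,  0.00000000e+00,  0.00000000e+00,
         1.00000000e+00]])}
```

View pics/top0.png

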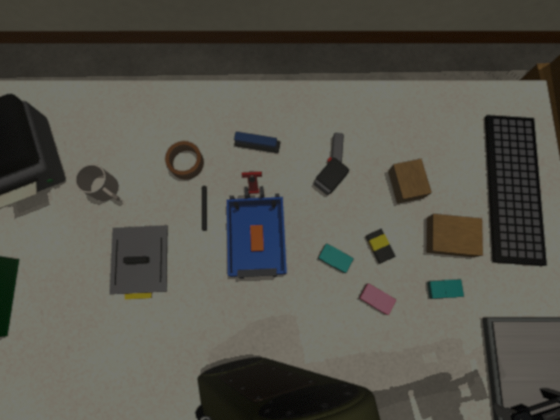

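View pics/side0.png

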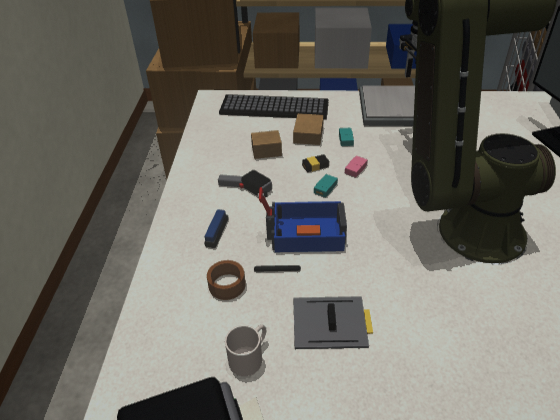

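The top view shows the case at about (257,237), with its +x end and the open red latch at (252,180) pointing up. The lid is at (140,260) with its yellow tongue toward the robot. The black battery with the yellow band is at (380,246). The side view agrees. Next I measure all three by colour and height.

```bash
cat >> h.py <<'E'
def rect(xy):
    r=cv2.minAreaRect(xy.astype(np.float32)); (c,s,a)=r
    return np.round(c,1),np.round(s,1),round(a,1)
def comp(m,uv,W):
    """component of mask nearest pixel uv -> points"""
    n,l,st,ce=cv2.connectedComponentsWithStats(m.astype(np.uint8))
    k=1+np.argmin(np.hypot(*(ce[1:]-uv).T)+1e3*(st[1:,4]<15)); return W[l==k],st[k],ce[k]
E
cat > m.py <<'E'
from h import *
for n,bat,lid,case in(("top",(380,246),(140,260),(257,237)),("side",(316,162),(331,320),(308,226))):
    f=np.load(n+"0.npz");p,d=f["p"].astype(int),f["d"];c=manip.camera_params(n);W=pts(d,c);X,Y,Z=np.moveaxis(W,-1,0)
    hsv=cv2.cvtColor(f["p"],cv2.COLOR_RGB2HSV);H,S,V=np.moveaxis(hsv.astype(int),-1,0)
    print("==",n,"bench z",np.nanmedian(Z[(abs(X-500)<200)&(abs(Y)<300)]))
    box=lambda uv,r:(abs(np.indices(d.shape)[1]-uv[0])<r)&(abs(np.indices(d.shape)[0]-uv[1])<r)
    q=W[box(bat,24)&(Z>18)&(Z<34)]; print("batt",len(q),rect(q[:,:2]),np.median(q[:,2]),np.percentile(q[:,2],[5,95]))
    yel=(H>20)&(H<35)&(S>150)&(V>80)
    for nm,uv in(("bat band",bat),("tongue",lid)):
        q=W[yel&box(uv,50)&(Z>-5)]; print(nm,len(q),rect(q[:,:2]),np.median(q[:,2]))
    q=W[box(lid,60)&(Z>4)&(Z<12)&(S<80)]; print("plate",len(q),rect(q[:,:2]),np.median(q[:,2]))
    q=W[box(lid,40)&(Z>30)&(Z<46)]; print("handle",len(q),rect(q[:,:2]),np.median(q[:,2]))
    blue=(H>105)&(H<130)&(S>120)&box(case,55)
    q=W[blue&(Z>50)&(Z<65)]; print("rim",len(q),rect(q[:,:2]),np.median(q[:,2]))
    q=W[(H>4)&(H<16)&(S>150)&box(case,25)]; print("rest",len(q),rect(q[:,:2]),np.median(q[:,2]))
    red=((H<4)|(H>172))&(S>130)&box((case[0]-(0 if n=="top" else 40),case[1]-(55 if n=="top" else 20)),40)&(Z>60)
    q=W[red]; print("red",len(q),q.min(0),q.max(0),rect(q[:,:2]),"top pts",q[q[:,2]>q[:,2].max()-12].mean(0))
    q=W[box(case,60)&(Z>66)&(S<110)&(X<500)]; print("bar",len(q),rect(q[:,:2]),np.median(q[:,2]),q.min(0),q.max(0))
E
python3 m.py
```

```text
== top bench z 0.9382971717541295
batt 560 (array([ 492.9, -313.6]), array([83.9, 47.5]), 23.0) 26.25267642262429 [22.19731655 29.40759656]
bat band 188 (array([ 500.8, -309. ]), array([30.6, 43.7]), 22.9) 26.553833239692835
tongue 122 (array([361.6, 329.2]), array([12. , 66.7]), 3.4) 4.654226356734739
plate 3638 (array([460. , 334.4]), array([316., 333.]), 1.0) 7.886735029621832
handle 153 (array([453.8, 333.8]), array([15.5, 59.3]), 1.7) 39.979965431173014
rim 394 (array([514.2,  17.2]), array([199.1, 145.4]), 2.7) 59.311425393564434
rest 260 (array([513.1,  16.6]), array([65.6, 28.4]), 4.3) 18.86550234760648
red 138 [620.43022312   2.14667413  86.23097895] [651.43240129  45.6609406  166.38239757] (array([636.2,  23.1]), array([30.2, 43.6]), 3.4) top pts [647.25934524  22.200059   160.64651176]
bar 275 (array([417.5,  13.2]), array([17., 95.]), 2.8) 77.42610780866482 [407.84122093 -33.97872934  67.05261254] [427.90934759  60.68291455  81.00716318]
== side bench z 3.036358031222335
batt 461 (array([ 491. , -317.4]), array([ 94.3, 300.9]), 14.7) 26.774597525574336 [19.87809951 31.03797244]
bat band 65 (array([ 502. , -307.5]), array([31.3, 45.5]), 25.7) 27.759881851407272
tongue 115 (array([362.5, 332.1]), array([12.7, 67. ]), 3.3) 6.588649127476174
plate 4268 (array([444.5, 311.8]), array([329.6, 362.8]), 1.9) 8.191226909503598
handle 150 (array([454.6, 334.2]), array([16.3, 62.8]), 2.7) 40.79209338225564
rim 533 (array([515.5,  19.7]), array([198.5, 156. ]), 2.9) 58.556759430115335
rest 185 (array([515.,  22.]), array([66.2, 32.9]), 2.9) 19.989188822810547
red 109 [ 6.21698708e+02 -1.52384731e-01  8.67776905e+01] [654.56376648  52.0135482  167.72330317] (array([637.4,  24.6]), array([31.2, 52.1]), 5.4) top pts [649.30918089  26.72937839 162.95200683]
bar 169 (array([418.3,  15.2]), array([18.3, 98.9]), 2.7) 77.81093522677043 [407.78162625 -34.00021148  66.57912869] [428.53452713  64.36974876  84.0231315 ]
```

```bash
cat >> h.py <<'E'
def go(target,yaw=None):
    """tool-axis shift [tx,ty,tz] from measured pose to target xyz, at yaw (after roll)"""
    s=manip.state(); y0=s["orientation"][2]; yaw=y0 if yaw is None else yaw
    a=np.radians(yaw); d=np.array(target)-s["tcp_pos"]
    print("t",round(s["clock"],2),"tcp",s["tcp_pos"].round(1),"rpy",s["orientation"].round(2),"F",s["force"].round(1),"w",s["gripper_width"].round(1))
    print(" roll",round(-(yaw-y0),2)," linear",np.round([d[0]*np.cos(a)+d[1]*np.sin(a),-d[2],-d[0]*np.sin(a)+d[1]*np.cos(a)],1))
E
python3 -c "
from h import *
go((493,-313.6,100),-66.5)"
```

```text
Traceback (most recent call last):
  File "h.py", line 21, in go
    print("t",round(s["clock"],2),"tcp",s["tcp_pos"].round(1),"rpy",s["orientation"].round(2),"F",s["force"].round(1),"w",s["gripper_width"].round(1))
                                                                                                                          ^^^^^^^^^^^^^^^^^^^^^^^^
AttributeError: 'float' object has no attribute 'round'
```

```bash
sed -i 's/s\["gripper_width"\].round(1)/round(s["gripper_width"],1)/' h.py
python3 -c "
from h import *
go((493,-313.6,100),-66.5)"
```

```text
t 0.1 tcp [ 155.6 -527.3  205. ] rpy [-8.999e+01  6.000e-02 -7.357e+01] F [0.4 0.2 0.4] w 94.1
 roll -7.07  linear [-61.4 105.  394.7]
```

Call:
arm_command(
  motion=[
    {"gripper": 0.6, "linear": [0, 0, 0], "roll": -7.1},
    {"gripper": 0.6, "linear": [-6.8, 10, 43.9], "roll": 0},
    {"gripper": 0.6, "linear": [-6.8, 10, 43.9], "roll": 0},
    {"gripper": 0.6, "linear": [-6.8, 10, 43.9], "roll": 0},
    {"gripper": 0.6, "linear": [-6.8, 10, 43.9], "roll": 0},
    {"gripper": 0.6, "linear": [-6.8, 10, 43.9], "roll": 0},
    {"gripper": 0.6, "linear": [-6.8, 10, 43.9], "roll": 0},
    {"gripper": 0.6, "linear": [-6.8, 10, 43.9], "roll": 0},
    {"gripper": 0.6, "linear": [-6.8, 15, 43.9], "roll": 0},
    {"gripper": 0.6, "linear": [-6.8, 15, 43.9], "roll": 0},
  ],
  newtons=20,
)

```text
clock: 1.35
tcp_pos: [494.4, -312.7, 104.7]
orientation: [-90.0, 0.0, -66.5]
force: [-0.8, 0.2, 0.6]
gripper_width: 75.1
```

```bash
python3 -c "
from h import *
go((493,-313.6,4),-66.5)"
```

```text
t 1.35 tcp [ 494.4 -312.7  104.7] rpy [-9.001e+01  2.000e-02 -6.647e+01] F [-0.8  0.2  0.6] w 75.1
 roll 0.03  linear [  0.3 100.7  -1.7]
```

Call:
arm_command(
  motion=[
    {"gripper": 0.6, "linear": [0, 25, -0.5], "roll": 0},
    {"gripper": 0.6, "linear": [0, 25, 0], "roll": 0},
    {"gripper": 0.6, "linear": [0, 25, 0], "roll": 0},
    {"gripper": 0.6, "linear": [0, 15, 0], "roll": 0},
    {"gripper": 0.6, "linear": [0, 5.5, 0], "roll": 0},
    {"gripper": 0.6, "linear": [0, 0, 0], "roll": 0},
  ],
)

```text
clock: 2.1
tcp_pos: [493.1, -314.0, 10.2]
orientation: [-90.0, -0.0, -66.5]
force: [-0.4, 0.4, -0.2]
gripper_width: 75.1
```

```bash
python3 -c "
from h import *
go((493,-313.6,4),-66.5)"
```

```text
t 2.1 tcp [ 493.1 -314.    10.2] rpy [-8.999e+01 -2.000e-02 -6.647e+01] F [-0.4  0.4 -0.2] w 75.1
 roll 0.03  linear [-0.4  6.2  0.1]
```

Call:
arm_command(
  motion=[
    {"gripper": 0.6, "linear": [0, 6, 0], "roll": 0},
    {"gripper": -0.3, "linear": [0, 0, 0], "roll": 0},
    {"gripper": -0.3, "linear": [0, 0, 0], "roll": 0},
    {"gripper": -0.3, "linear": [0, 0, 0], "roll": 0},
    {"gripper": -0.3, "linear": [0, 0, 0], "roll": 0},
  ],
  newtons=20,
)

```text
clock: 2.72
tcp_pos: [493.0, -313.9, 4.2]
orientation: [-90.0, -0.0, -66.5]
force: [0.0, 0.3, 0.8]
gripper_width: 45.8
```

```bash
python3 -c "
from h import *
go((514.3,18.5,110),-66.5)
go((514.3,18.5,110),-87.2)"
```

```text
t 2.73 tcp [ 493.  -313.9    4.2] rpy [-8.999e+01 -2.000e-02 -6.647e+01] F [0.  0.3 0.8] w 45.8
 roll 0.03  linear [-296.4 -105.8  152.1]
t 2.73 tcp [ 493.  -313.9    4.2] rpy [-8.999e+01 -2.000e-02 -6.647e+01] F [0.  0.3 0.8] w 45.8
 roll 20.73  linear [-331.  -105.8   37.5]
```

Call:
arm_command(
  motion=[
    {"gripper": -0.3, "linear": [0, -26, 0], "roll": 0},
    {"gripper": -0.3, "linear": [0, -40, 0], "roll": 7},
    {"gripper": -0.3, "linear": [0, -40, 0], "roll": 7},
    {"gripper": -0.3, "linear": [0, 0, 0], "roll": 6.7},
    {"gripper": -0.3, "linear": [-55, 0, 6.3], "roll": 0},
    {"gripper": -0.3, "linear": [-55, 0, 6.3], "roll": 0},
    {"gripper": -0.3, "linear": [-55, 0, 6.3], "roll": 0},
    {"gripper": -0.3, "linear": [-55, 0, 6.3], "roll": 0},
    {"gripper": -0.3, "linear": [-55, 0, 6.3], "roll": 0},
    {"gripper": -0.3, "linear": [-50, 0, 6], "roll": 0},
  ],
)

```text
clock: 3.98
tcp_pos: [514.1, 14.5, 110.0]
orientation: [-90.0, 0.0, -87.2]
force: [-0.1, -1.1, -1.3]
gripper_width: 45.9
```

```bash
cat > c.py <<'E'
from h import *
from m import *
E
python3 -c "
from h import *
go((514.3,18.5,23),-87.2)
p,d,c=grab('top'); go((514.3,18.5,23),-87.2); save('pics/b1.png',p[120:300,160:360].repeat(3,0).repeat(3,1))"
```

```text
t 3.98 tcp [514.1  14.5 110. ] rpy [-90.01   0.   -87.15] F [-0.1 -1.1 -1.3] w 45.9
 roll 0.05  linear [-4.  87.   0.4]
t 4.03 tcp [514.1  19.  109.9] rpy [-9.000e+01  8.000e-02 -8.701e+01] F [ 0.2  4.6 -2.2] w 45.9
 roll 0.19  linear [ 0.5 86.9  0.2]
```

View pics/b1.png

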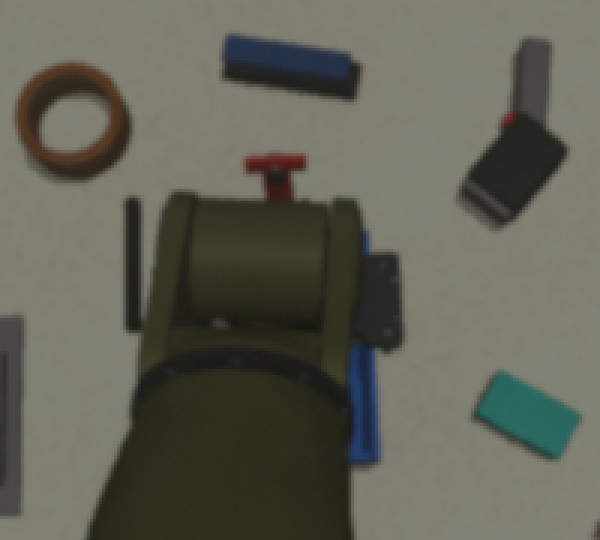

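The arm hides the case in this view: the red paddle is at (275,163) in the crop and the case is under the wrist. I'll lower by the measured numbers and check with the side camera afterwards.

Call:
arm_command(
  motion=[
    {"gripper": -0.3, "linear": [0.5, 25, 0], "roll": 0},
    {"gripper": -0.3, "linear": [0, 25, 0], "roll": 0},
    {"gripper": -0.3, "linear": [0, 20, 0], "roll": 0},
    {"gripper": -0.3, "linear": [0, 10, 0], "roll": 0},
    {"gripper": -0.3, "linear": [0, 4, 0], "roll": 0},
    {"gripper": -0.3, "linear": [0, 2, 0], "roll": 0},
    {"gripper": -0.3, "linear": [0, 0, 0], "roll": 0},
  ],
)

```text
clock: 4.9
tcp_pos: [514.6, 12.1, 24.4]
orientation: [-90.0, -0.0, -87.2]
force: [0.8, 0.9, -1.8]
gripper_width: 45.5
```

```bash
python3 -c "
from h import *
go((514.3,18.5,23),-87.2)"
```

```text
t 4.9 tcp [514.6  12.1  24.4] rpy [-89.96  -0.   -87.17] F [ 0.8  0.9 -1.8] w 45.5
 roll 0.03  linear [-6.4  1.4  0. ]
```

Call:
arm_command(
  motion=[
    {"gripper": -0.3, "linear": [-3.2, -1, 0], "roll": 0},
    {"gripper": -0.3, "linear": [-3.2, 0, 0], "roll": 0},
    {"gripper": -0.3, "linear": [0, 1, 0], "roll": 0},
    {"gripper": -0.3, "linear": [0, 1.2, 0], "roll": 0},
    {"gripper": -0.3, "linear": [0, 0, 0], "roll": 0},
  ],
)

```text
clock: 5.52
tcp_pos: [514.1, 18.6, 23.1]
orientation: [-90.0, 0.0, -87.2]
force: [-3.4, 1.3, 4.5]
gripper_width: 46.1
```

Call:
arm_command(
  motion=[
    {"gripper": 0.3, "linear": [0, 0, 0], "roll": 0},
    {"gripper": 0.6, "linear": [0, 0, 0], "roll": 0},
    {"gripper": 0.6, "linear": [0, -10, 0], "roll": 0},
    {"gripper": 0.6, "linear": [0, -30, 0], "roll": 0},
    {"gripper": 0.6, "linear": [0, -40, 0], "roll": 0},
    {"gripper": 0.6, "linear": [0, -40, 0], "roll": 0.6},
    {"gripper": 0.6, "linear": [-40, 0, -8], "roll": 0},
    {"gripper": 0.6, "linear": [-40, 0, -8], "roll": 0},
    {"gripper": 0.6, "linear": [-40, 0, -8], "roll": 0},
    {"gripper": 0.6, "linear": [-40, 0, -8], "roll": 0},
  ],
)

```text
clock: 6.78
tcp_pos: [475.5, 178.3, 143.6]
orientation: [-90.0, 0.0, -87.8]
force: [1.0, 0.9, -0.4]
gripper_width: 75.3
```

```bash
python3 - <<'E'
from h import *
go((454.2,334,60),-87.8)
for n,uv in(("side",(308,226)),("top",(257,237))):
    p,d,c=grab(n); W=pts(d,c); np.savez(f"{n}1.npz",p=p,d=d)
    X,Y,Z=np.moveaxis(W,-1,0); m=(abs(X-514)<60)&(abs(Y-18)<45)&(Z>36)&(Z<54)
    q=W[m]; 
    if len(q)>10: print(n,len(q),rect(q[:,:2]),np.median(q[:,2]),np.percentile(q[:,2],[5,95]))
    if n=="side": save('pics/s1.png',p[150:300,200:400].repeat(3,0).repeat(3,1))
E
```

```text
t 6.78 tcp [475.5 178.3 143.6] rpy [-8.995e+01  1.000e-02 -8.778e+01] F [ 1.   0.9 -0.4] w 75.3
 roll 0.02  linear [-156.4   83.6  -15.3]
side 229 (array([530.9,  20.5]), array([50.7, 52.3]), 4.6) 46.47399916465713 [38.55145604 50.27586178]
top 555 (array([513.5,  18.8]), array([83.6, 46. ]), 3.4) 45.04804538545022 [41.53295303 47.95663621]
```

View pics/s1.png

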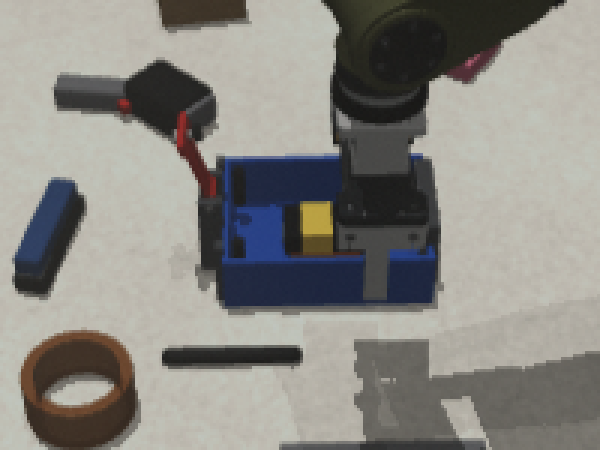

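The side crop shows the battery's yellow band at (317,227) in the case. The top depth puts it at (513.5,18.8), top at z 45 and yaw 3.4, so it is well placed. The latch leans back open at (190,145). Now the lid.

Call:
arm_command(
  motion=[
    {"gripper": 0.7, "linear": [-40, 0, -4], "roll": 0},
    {"gripper": 0.7, "linear": [-40, 15, -4], "roll": 0},
    {"gripper": 0.7, "linear": [-40, 25, -4], "roll": 0},
    {"gripper": 0.7, "linear": [-36.4, 25, -3.3], "roll": 0},
    {"gripper": 0.7, "linear": [0, 18.6, 0], "roll": 0},
    {"gripper": 0.7, "linear": [0, 0, 0], "roll": 0},
  ],
)

```text
clock: 7.62
tcp_pos: [454.2, 331.6, 58.2]
orientation: [-90.1, -0.1, -87.8]
force: [0.1, -0.5, 0.1]
gripper_width: 79.8
```

```bash
python3 - <<'E'
from h import *
go((454.2,334,13),-87.8)
E
```

```text
t 7.62 tcp [454.2 331.6  58.2] rpy [-9.011e+01 -8.000e-02 -8.778e+01] F [ 0.1 -0.5  0.1] w 79.8
 roll 0.02  linear [-2.4 45.2  0.1]
```

Call:
arm_command(
  motion=[
    {"gripper": 0.7, "linear": [0, 20, 0], "roll": 0},
    {"gripper": 0.7, "linear": [0, 15, 0], "roll": 0},
    {"gripper": 0.7, "linear": [0, 9, 0], "roll": 0},
    {"gripper": 0.7, "linear": [0, 0, 0], "roll": 0},
    {"gripper": 0.7, "linear": [0, 0, 0], "roll": 0},
  ],
)

```text
clock: 8.25
tcp_pos: [454.8, 332.9, 15.7]
orientation: [-90.0, 0.0, -87.8]
force: [0.4, 0.4, 0.4]
gripper_width: 79.7
```

```bash
python3 - <<'E'
from h import *
go((454.2,334,13),-87.8)
E
```

```text
t 8.25 tcp [454.8 332.9  15.7] rpy [-8.996e+01  2.000e-02 -8.777e+01] F [0.4 0.4 0.4] w 79.7
 roll 0.03  linear [-1.1  2.7 -0.5]
```

Call:
arm_command(
  motion=[
    {"gripper": 0.7, "linear": [-1, 2.4, 0], "roll": 0},
    {"gripper": 0.1, "linear": [0, 0, 0], "roll": 0},
    {"gripper": 0.1, "linear": [0, 0, 0], "roll": 0},
    {"gripper": 0.1, "linear": [0, 0, 0], "roll": 0},
    {"gripper": 0.1, "linear": [0, 0, 0], "roll": 0},
    {"gripper": 0.1, "linear": [0, -5, 0], "roll": 0},
    {"gripper": 0.1, "linear": [0, -15, 0], "roll": 0},
    {"gripper": 0.1, "linear": [0, 0, 0], "roll": 0},
  ],
  newtons=25,
)

```text
clock: 9.25
tcp_pos: [455.1, 334.2, 34.4]
orientation: [-89.9, 0.1, -87.8]
force: [-0.5, 0.2, -3.0]
gripper_width: 59.7
```

```bash
cat > lid.py <<'E'
from h import *
def look(n="side",pic=None,crop=None):
    p,d,c=grab(n); W=pts(d,c); hsv=cv2.cvtColor(p,cv2.COLOR_RGB2HSV);H,S,V=np.moveaxis(hsv.astype(int),-1,0)
    if pic: a,b,e,f=crop; save(pic,p[a:b,e:f].repeat(3,0).repeat(3,1))
    return W,H,S,V
E
python3 - <<'E'
from lid import *
go((454.2,334,13),-87.8)
W,H,S,V=look("side","pics/l1.png",(240,400,220,420))
yel=(H>20)&(H<35)&(S>150)&(V>80); X,Y,Z=np.moveaxis(W,-1,0)
q=W[yel&(Y>230)]; print(len(q),rect(q[:,:2]),np.median(q[:,2]))
q=W[(S<60)&(Y>255)&(Y<420)&(X>370)&(X<560)&(Z>12)&(Z<60)]
print(len(q)); A=np.c_[q[:,:2]-[454,334],np.ones(len(q))]
for _ in range(4):
    k=np.linalg.lstsq(A,q[:,2],rcond=None)[0]; r=abs(A@k-q[:,2])<4; A,q=A[r],q[r]
print("plane",k.round(3),len(q),rect(q[:,:2]))
E
```

```text
t 9.25 tcp [455.1 334.2  34.4] rpy [-8.987e+01  7.000e-02 -8.777e+01] F [-0.5  0.2 -3. ] w 59.7
 roll 0.03  linear [ 0.2 21.4 -0.9]
116 (array([363.3, 330. ]), array([13. , 69.7]), 3.1) 27.74481973780189
2876
plane [ 3.0000e-03 -0.0000e+00  3.0908e+01] 2641 (array([459.7, 335.4]), array([179. , 154.3]), 2.7)
```

View pics/l1.png

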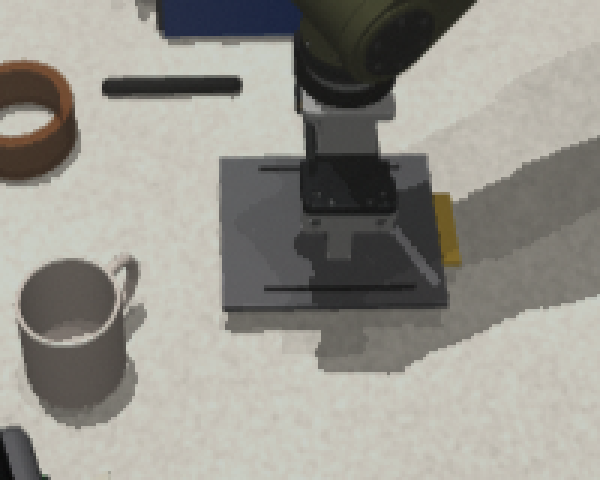

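Lid held level (plane slope about 0, TCP about 13 above the underside). The pads can act as a pivot. I'll rest the +x end on top of the latch bracket and keep lowering, so the lid tilts with its tongue down.

```bash
cat >> h.py <<'E'
A=np.radians(2.8)
def cw(x,y=0): return 514.8+x*np.cos(A)-y*np.sin(A),18.2+x*np.sin(A)+y*np.cos(A)
E
python3 - <<'E'
from h import *
go((*cw(12),150),-87.3)
E
```

```text
t 9.3 tcp [454.8 334.   33.6] rpy [-8.993e+01  4.000e-02 -8.777e+01] F [-0.2  0.3 -2.8] w 60.1
 roll -0.47  linear [ 318.2 -116.4   57.1]
```

Call:
arm_command(
  motion=[
    {"gripper": 0.1, "linear": [0, -20, 0], "roll": 0},
    {"gripper": 0.1, "linear": [0, -40, 0], "roll": 0},
    {"gripper": 0.1, "linear": [0, -40, 0], "roll": -0.5},
    {"gripper": 0.1, "linear": [30, -16.4, 5.4], "roll": 0},
    {"gripper": 0.1, "linear": [50, 0, 9], "roll": 0},
    {"gripper": 0.1, "linear": [50, 0, 9], "roll": 0},
    {"gripper": 0.1, "linear": [50, 0, 9], "roll": 0},
    {"gripper": 0.1, "linear": [50, 0, 9], "roll": 0},
    {"gripper": 0.1, "linear": [50, 0, 9], "roll": 0},
    {"gripper": 0.1, "linear": [30, 0, 5.4], "roll": 0},
  ],
)

```text
clock: 10.55
tcp_pos: [525.0, 24.6, 149.0]
orientation: [-90.0, -0.0, -87.4]
force: [0.2, 0.9, -3.1]
gripper_width: 60.0
```

Call:
arm_command(
  motion=[
    {"gripper": 0.1, "linear": [8, 0, 0.3], "roll": 0},
    {"gripper": 0.1, "linear": [0, 10, 0], "roll": 0},
    {"gripper": 0.1, "linear": [0, 0, 0], "roll": 0},
    {"gripper": 0.1, "linear": [0, 0, 0], "roll": 0},
  ],
)

```text
clock: 11.05
tcp_pos: [525.5, 19.7, 139.1]
orientation: [-90.0, 0.0, -87.2]
force: [-0.4, -0.3, -2.2]
gripper_width: 59.4
```

```bash
python3 - <<'E'
from lid import *
go((*cw(10),120),-87.3)
W,H,S,V=look("side","pics/l2.png",(120,290,220,420))
X,Y,Z=np.moveaxis(W,-1,0)
yel=(H>20)&(H<35)&(S>150)&(V>80)&(Z>70)
q=W[yel]; print(len(q),rect(q[:,:2]),np.median(q[:,2]))
q=W[(S<60)&(Y>-65)&(Y<110)&(X>430)&(X<640)&(Z>100)&(Z<165)]
print(len(q)); A=np.c_[q[:,:2]-[525,18],np.ones(len(q))]
for _ in range(5):
    k=np.linalg.lstsq(A,q[:,2],rcond=None)[0]; r=abs(A@k-q[:,2])<4; A,q=A[r],q[r]
print("plane",k.round(3),len(q),rect(q[:,:2]))
E
```

```text
t 11.05 tcp [525.5  19.7 139.1] rpy [-90.01   0.   -87.2 ] F [-0.4 -0.3 -2.2] w 59.4
 roll 0.1  linear [ 1.  19.1 -0.7]
68 (array([433.8,  15.9]), array([12.2, 65.2]), 3.1) 132.77687798566342
2054
plane [ 1.00000e-03 -3.00000e-03  1.35797e+02] 1870 (array([528.9,  22.7]), array([177.5, 154.6]), 3.5)
```

View pics/l2.png

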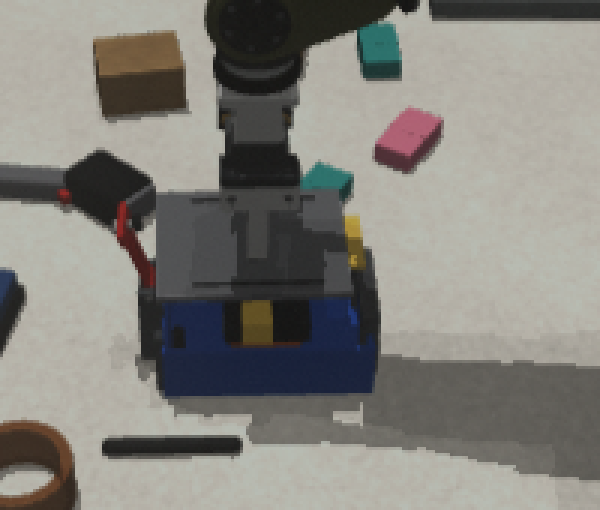

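Call:
arm_command(
  motion=[
    {"gripper": 0.1, "linear": [0.8, 10, 1.3], "roll": 0.1},
    {"gripper": 0.1, "linear": [0, 12, 0], "roll": 0},
    {"gripper": 0.1, "linear": [0, 8, 0], "roll": 0},
    {"gripper": 0.1, "linear": [0, 2, 0], "roll": 0},
    {"gripper": 0.1, "linear": [0, 0, 0], "roll": 0},
    {"gripper": 0.1, "linear": [0, 2, 0], "roll": 0},
    {"gripper": 0.1, "linear": [0, 0, 0], "roll": 0},
  ],
)

```text
clock: 11.98
tcp_pos: [527.0, 18.1, 105.2]
orientation: [-90.0, 0.0, -87.4]
force: [0.6, -0.3, -2.0]
gripper_width: 59.6
```

```bash
python3 - <<'E'
from h import *
go((*cw(12),120),-87.3)
E
```

```text
t 11.97 tcp [527.   18.1 105.2] rpy [-89.99   0.   -87.37] F [ 0.6 -0.3 -2. ] w 59.6
 roll -0.07  linear [ -0.7 -14.8  -0.1]
```

Call:
arm_command(
  motion=[
    {"gripper": 0.1, "linear": [-0.5, 2, 0], "roll": 0},
    {"gripper": 0.1, "linear": [0, 2, 0], "roll": 0},
    {"gripper": 0.1, "linear": [0, 2, 0], "roll": 0},
    {"gripper": 0.1, "linear": [0, 2, 0], "roll": 0},
    {"gripper": 0.1, "linear": [0, 0, 0], "roll": 0},
  ],
)

```text
clock: 12.6
tcp_pos: [526.9, 18.6, 97.1]
orientation: [-90.0, 0.0, -87.4]
force: [-1.3, 1.2, 0.1]
gripper_width: 59.6
```

```bash
cat > t.py <<'E'
from lid import *
import sys
go((*cw(float(sys.argv[1])),87),-87.3)
W,H,S,V=look("side",sys.argv[2] if len(sys.argv)>2 else None,(130,270,230,400))
X,Y,Z=np.moveaxis(W,-1,0)
a=np.radians(2.8); cx=(X-514.8)*np.cos(a)+(Y-19.5)*np.sin(a); cy=-(X-514.8)*np.sin(a)+(Y-19.5)*np.cos(a)
yel=(H>20)&(H<35)&(S>150)&(V>80)&(Z>50)&(cx<-60)
print("tongue n",yel.sum(),"x",np.percentile(cx[yel],[2,50,98]).round(1) if yel.sum()>3 else "","y",np.nanmean(cy[yel]).round(1),"z",np.nanmean(Z[yel]).round(1))
m=(S<60)&(abs(cy)<74)&(cx>-75)&(cx<90)&(Z>60)&(Z<110); x,z=cx[m],Z[m]
for _ in range(6):
    k=np.polyfit(x,z,1); r=abs(np.polyval(k,x)-z)<(6 if _<3 else 3); x,z=x[r],z[r]
print("top plane slope deg",np.degrees(np.arctan(k[0])).round(2),"z0",k[1].round(1),len(x),"xrange",x.min().round(),x.max().round())
m2=m&(abs(np.polyval(k,cx)-Z)<4); print("z end",np.polyval(k,94).round(1),"-85:",np.polyval(k,-85).round(1),"cy range",np.percentile(cy[m2],[1,99]).round(1))
E
python3 t.py 12
```

```text
t 12.6 tcp [526.9  18.6  97.1] rpy [-90.     0.   -87.36] F [-1.3  1.2  0.1] w 59.6
 roll -0.06  linear [-0.2 10.1 -0.1]
tongue n 75 x [-85.3 -78.9 -72.8] y 2.0 z 85.3
top plane slope deg 3.65 z0 93.1 1395 xrange -71.0 90.0
z end 99.1 -85: 87.6 cy range [-70.6  73.2]
```

Call:
arm_command(
  motion=[
    {"gripper": 0.1, "linear": [1, 2, -0.5], "roll": 0},
    {"gripper": 0.1, "linear": [0, 2, -0.5], "roll": 0},
    {"gripper": 0.1, "linear": [0, 2, -0.5], "roll": 0},
    {"gripper": 0.1, "linear": [0, 2, -0.5], "roll": 0},
    {"gripper": 0.1, "linear": [0, 1, 0], "roll": 0},
    {"gripper": 0.1, "linear": [0, 0, 0], "roll": 0},
  ],
)

```text
clock: 13.4
tcp_pos: [524.9, 17.5, 88.1]
orientation: [-90.0, 0.0, -87.4]
force: [-0.8, 0.8, 0.0]
gripper_width: 60.2
```

```bash
python3 t.py 10
```

```text
t 13.4 tcp [524.9  17.5  88.1] rpy [-90.01   0.   -87.37] F [-0.8  0.8  0. ] w 60.2
 roll -0.07  linear [-1.2  1.1 -0. ]
tongue n 71 x [-83.6 -77.4 -71.3] y -1.5 z 66.6
top plane slope deg 9.4 z0 83.0 1385 xrange -69.0 90.0
z end 98.6 -85: 68.9 cy range [-71.4  73.1]
```

Call:
arm_command(
  motion=[
    {"gripper": 0.1, "linear": [-0.6, 0.5, -2], "roll": 0},
    {"gripper": 0.1, "linear": [0, 0, -2], "roll": 0},
    {"gripper": 0.1, "linear": [0, 0, -2], "roll": 0},
    {"gripper": 0.1, "linear": [0, 0, -2], "roll": 0},
    {"gripper": 0.1, "linear": [0, 0, -2], "roll": 0},
    {"gripper": 0.1, "linear": [0, 0, -1], "roll": 0},
    {"gripper": 0.1, "linear": [0, 0, 0], "roll": 0},
  ],
)

```text
clock: 14.32
tcp_pos: [513.9, 17.6, 87.6]
orientation: [-90.0, 0.0, -87.4]
force: [-0.2, -0.7, -1.9]
gripper_width: 59.9
```

```bash
python3 t.py -1 pics/l3.png
```

```text
t 14.32 tcp [513.9  17.6  87.6] rpy [-90.     0.   -87.37] F [-0.2 -0.7 -1.9] w 59.9
 roll -0.07  linear [-0.6  0.6 -0. ]
tongue n 31 x [-87.9 -84.8 -82.1] y 0.2 z 67.7
top plane slope deg 9.25 z0 84.3 1392 xrange -75.0 90.0
z end 99.6 -85: 70.5 cy range [-71.4  72.9]
```

View pics/l3.png

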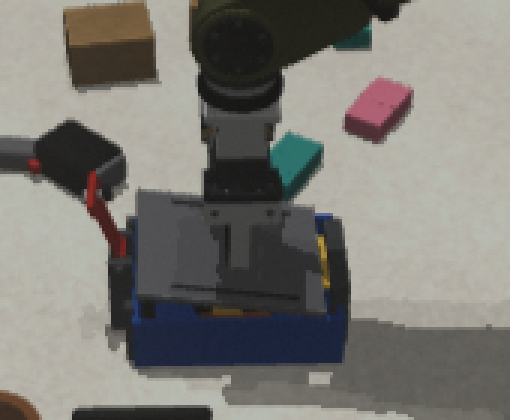

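The tongue is now going under the keeper bar (crop (330,260)), and the +x end is raised clear of the bracket. The force is just the lid's weight, so nothing is in contact. Lowering.

Call:
arm_command(
  motion=[
    {"gripper": 0.1, "linear": [-0.5, 2, 0], "roll": 0},
    {"gripper": 0.1, "linear": [0, 2, 0.3], "roll": 0},
    {"gripper": 0.1, "linear": [0, 2, 0.3], "roll": 0},
    {"gripper": 0.1, "linear": [0, 2, 0.3], "roll": 0},
    {"gripper": 0.1, "linear": [0, 1, 0], "roll": 0},
    {"gripper": 0.1, "linear": [0, 0, 0], "roll": 0},
  ],
)

```text
clock: 15.12
tcp_pos: [514.8, 18.2, 78.6]
orientation: [-90.0, 0.0, -87.4]
force: [3.1, 0.7, 1.4]
gripper_width: 59.9
```

```bash
python3 t.py 0
```

```text
t 15.12 tcp [514.8  18.2  78.6] rpy [-90.     0.   -87.37] F [3.1 0.7 1.4] w 59.9
 roll -0.07  linear [-0.  -8.4 -0. ]
tongue n 24 x [-88.  -85.5 -83.6] y -1.1 z 65.7
top plane slope deg 4.33 z0 75.6 1397 xrange -75.0 88.0
z end 82.7 -85: 69.2 cy range [-71.7  72.8]
```

Call:
arm_command(
  motion=[
    {"gripper": 0.1, "linear": [0, 1, 0.3], "roll": 0},
    {"gripper": 0.1, "linear": [0, 1, 0], "roll": 0},
    {"gripper": 0.1, "linear": [0, 1, 0], "roll": 0},
    {"gripper": 0.1, "linear": [0, 0.5, 0], "roll": 0},
    {"gripper": 0.1, "linear": [0, 0, 0], "roll": 0},
  ],
)

```text
clock: 15.8
tcp_pos: [515.1, 18.2, 75.1]
orientation: [-90.0, 0.0, -87.4]
force: [3.6, -0.3, 1.9]
gripper_width: 60.0
```

```bash
python3 t.py 0
```

```text
t 15.8 tcp [515.1  18.2  75.1] rpy [-90.     0.   -87.37] F [ 3.6 -0.3  1.9] w 60.0
 roll -0.07  linear [ -0.1 -11.9  -0.3]
tongue n 21 x [-88.  -85.9 -84.1] y -1.1 z 66.6
top plane slope deg 1.77 z0 72.2 1360 xrange -75.0 88.0
z end 75.1 -85: 69.6 cy range [-71.   73.1]
```

Call:
arm_command(
  motion=[
    {"gripper": 0.4, "linear": [0, 0, 0], "roll": 0},
    {"gripper": 0.6, "linear": [0, 0, 0], "roll": 0},
    {"gripper": 0.6, "linear": [0, 0, 0], "roll": 0},
    {"gripper": 0.6, "linear": [0, -20, 0], "roll": 0},
    {"gripper": 0.6, "linear": [0, -40, 0], "roll": 0},
    {"gripper": 0.6, "linear": [0, -40, 0], "roll": 0},
    {"gripper": 0.6, "linear": [0, -40, -20], "roll": 0},
    {"gripper": 0.6, "linear": [40, 0, -40], "roll": 0},
    {"gripper": 0.6, "linear": [40, 0, -40], "roll": 0},
    {"gripper": 0.6, "linear": [40, 0, 0], "roll": 0},
  ],
)

```text
clock: 17.1
tcp_pos: [419.0, -107.2, 215.6]
orientation: [-90.0, -0.0, -87.4]
force: [0.5, 0.8, -0.0]
gripper_width: 75.2
```

```bash
python3 t.py 0; python3 - <<'E'
from h import *
for n in("top","side"):
    p,d,c=grab(n);W=pts(d,c);X,Y,Z=np.moveaxis(W,-1,0)
    hsv=cv2.cvtColor(p,cv2.COLOR_RGB2HSV);H,S,V=np.moveaxis(hsv.astype(int),-1,0)
    m=((H<5)|(H>172))&(S>120)&(abs(X-640)<50)&(abs(Y-20)<50)&(Z>75);q=W[m]
    t=q[q[:,2]>148]; print(n,"paddle",len(t),t.min(0).round(1),t.max(0).round(1),t.mean(0).round(1),rect(t[:,:2]))
    s=q[(q[:,2]>90)&(q[:,2]<140)]; print("stem fit x(z)",np.polyfit(s[:,2],s[:,0],1).round(3),len(s),s[:,1].mean())
    a=np.radians(2.8);cx=(X-514.8)*np.cos(a)+(Y-18.2)*np.sin(a);cy=-(X-514.8)*np.sin(a)+(Y-18.2)*np.cos(a)
    m=(S<60)&(Z>64)&(Z<80)&(abs(cx)<98)&(abs(cy)<90)&(cx>-87);print("plate",m.sum(),rect(np.c_[cx[m],cy[m]]))
    if n=="top": save('pics/t2.png',p[130:300,170:350].repeat(3,0).repeat(3,1))
E
```

```text
t 17.1 tcp [ 419.  -107.2  215.6] rpy [-8.996e+01 -2.000e-02 -8.737e+01] F [ 0.5  0.8 -0. ] w 75.2
 roll -0.07  linear [-120.8  128.6  101.6]
tongue n 20 x [-88.  -85.9 -84. ] y 4.1 z 65.8
top plane slope deg 1.33 z0 71.6 1529 xrange -75.0 88.0
z end 73.8 -85: 69.7 cy range [-72.8  73.4]
top paddle 77 [642.1   2.1 149.5] [651.9  45.4 166.5] [646.6  23.3 159.8] (array([647.4,  23.7]), array([ 9.6, 43.4]), 2.8)
stem fit x(z) [3.17000e-01 5.96094e+02] 63 21.44897528321952
plate 3430 (array([6.6, 0.4]), array([179.8, 150.3]), 0.0)
side paddle 54 [641.7   2.2 149.7] [654.2  53.6 168.4] [648.2  29.4 161.3] (array([647.3,  28. ]), array([10.6, 51.4]), 4.8)
stem fit x(z) [3.56000e-01 5.92274e+02] 62 30.692859736295606
plate 2134 (array([5.9, 0.1]), array([158.8, 177.8]), 89.7)
```

View pics/t2.png

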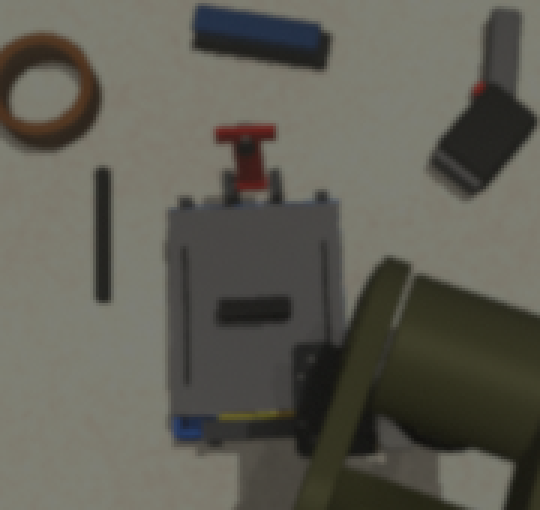

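The top crop shows the lid seated with the tongue under the bar (yellow strip at about (260,413)) and its +x edge inside the lugs. The lid origin is at about case x +2, y +0.3. The latch stands about 0.32 rad past vertical, with the paddle at (245,132). Now I go behind the latch with the fingers shut.

```bash
python3 - <<'E'
from h import *
go((*cw(180),215),-87.2)
h=np.array([112,84.])
for th in (1.89,1.6,1.4,1.2,1,.8,.6,.4,.3,.2,.1,0):
    u=np.array([-np.cos(th),np.sin(th)]);n=np.array([np.sin(th),np.cos(th)]); print(th,(h+72*u+4*n+[8,0]).round(1))
E
```

```text
t 17.25 tcp [ 420.5 -107.4  215.2] rpy [-90.     0.   -87.52] F [-0.7 -0.3  0.2] w 75.4
 roll -0.32  linear [-1.208e+02  2.000e-01  2.804e+02]
1.89 [146.4 151.1]
1.6 [126.1 155.9]
1.4 [111.7 155.6]
1.2 [ 97.6 152.6]
1 [ 84.5 146.7]
0.8 [ 72.7 138.4]
0.6 [ 62.8 128. ]
0.4 [ 55.2 115.7]
0.3 [ 52.4 109.1]
0.2 [ 50.2 102.2]
0.1 [48.8 95.2]
0 [48. 88.]
```

Call:
arm_command(
  motion=[
    {"gripper": 0, "linear": [0, 0, 20], "roll": -0.2},
    {"gripper": -1, "linear": [0, 0, 40], "roll": 0},
    {"gripper": -1, "linear": [-20, 0, 45], "roll": 0},
    {"gripper": -1, "linear": [-20, 0, 45], "roll": 0},
    {"gripper": -1, "linear": [-20, 0, 45], "roll": 0},
    {"gripper": -1, "linear": [-30, 0, 40], "roll": 0},
    {"gripper": -1, "linear": [-30, 0, 30], "roll": 0},
    {"gripper": -1, "linear": [0, 0, 15], "roll": 0},
    {"gripper": -1, "linear": [0, 0, 0], "roll": 0},
    {"gripper": -1, "linear": [0, 0, 0], "roll": 0},
  ],
  newtons=20,
)

```text
clock: 18.5
tcp_pos: [693.9, 27.6, 215.0]
orientation: [-90.0, 0.0, -87.2]
force: [-0.6, -0.3, 0.6]
gripper_width: 0.4
```

```bash
python3 - <<'E'
from h import *
go((*cw(180),142),-87.2)
E
```

```text
t 18.5 tcp [693.9  27.6 215. ] rpy [-90.03   0.   -87.16] F [-0.6 -0.3  0.6] w 0.4
 roll 0.04  linear [ 0.7 73.   0.6]
```

Call:
arm_command(
  motion=[
    {"gripper": -1, "linear": [0.7, 30, 0], "roll": 0},
    {"gripper": -1, "linear": [0, 35, 0], "roll": 0},
    {"gripper": -1, "linear": [0, 0, -15], "roll": 0},
    {"gripper": -1, "linear": [0, 0, -15], "roll": 0},
    {"gripper": -1, "linear": [0, 0, -8], "roll": 0},
    {"gripper": -1, "linear": [0, 0, -8], "roll": 0},
    {"gripper": -1, "linear": [0, 0, -8], "roll": 0},
    {"gripper": -1, "linear": [0, 0, -7], "roll": 0},
    {"gripper": -1, "linear": [0, 0, -7], "roll": 0},
    {"gripper": -1, "linear": [0, 1, -7], "roll": 0},
  ],
)

```text
clock: 19.75
tcp_pos: [620.1, 22.7, 150.4]
orientation: [-89.8, -0.0, -87.2]
force: [7.5, 0.8, -0.2]
gripper_width: 0.2
```

```bash
python3 - <<'E'
from h import *
go((*cw(97.6),152.6),-87.2)
E
```

```text
t 19.75 tcp [620.1  22.7 150.4] rpy [-8.976e+01 -1.000e-02 -8.720e+01] F [ 7.5  0.8 -0.2] w 0.2
 roll 0.0  linear [-0.6 -2.2 -7.8]
```

Call:
arm_command(
  motion=[
    {"gripper": -1, "linear": [-0.5, -0.8, -6.3], "roll": 0},
    {"gripper": -1, "linear": [0, 2.5, -6.3], "roll": 0},
    {"gripper": -1, "linear": [0, 3.3, -6.4], "roll": 0},
    {"gripper": -1, "linear": [0, 3.9, -5.6], "roll": 0},
    {"gripper": -1, "linear": [0, 3.9, -5.6], "roll": 0},
    {"gripper": -1, "linear": [0, 5, -4.8], "roll": 0},
    {"gripper": -1, "linear": [0, 4.9, -4.7], "roll": 0},
    {"gripper": -1, "linear": [0, 5.8, -3.6], "roll": 0},
    {"gripper": -1, "linear": [0, 5.9, -3.7], "roll": 0},
  ],
)

```text
clock: 20.88
tcp_pos: [572.8, 20.9, 115.6]
orientation: [-89.9, -0.0, -87.2]
force: [4.9, 0.6, 4.4]
gripper_width: 0.3
```

```bash
python3 - <<'E'
from h import *
go((*cw(55),109),-87.2)
E
```

```text
t 20.88 tcp [572.8  20.9 115.6] rpy [-8.987e+01 -1.000e-02 -8.719e+01] F [4.9 0.6 4.4] w 0.3
 roll 0.01  linear [-0.1  6.6 -3.1]
```

Call:
arm_command(
  motion=[
    {"gripper": -1, "linear": [0, 6, -4], "roll": 0},
    {"gripper": -1, "linear": [0, 6, -4], "roll": 0},
    {"gripper": -1, "linear": [0, 5, -4], "roll": 0},
    {"gripper": -1, "linear": [0, 3, -4], "roll": 0},
    {"gripper": -1, "linear": [0, 0, -2], "roll": 0},
  ],
)

```text
clock: 21.5
tcp_pos: [554.7, 20.1, 95.3]
orientation: [-89.9, -0.0, -87.2]
force: [3.5, 0.3, 2.9]
gripper_width: 0.1
```

Call:
arm_command(
  motion=[
    {"gripper": -1, "linear": [0, 1.5, 0], "roll": 0},
    {"gripper": -1, "linear": [0, 1.5, 0], "roll": 0},
  ],
)

```text
clock: 21.75
tcp_pos: [554.4, 20.1, 92.0]
orientation: [-90.0, -0.0, -87.2]
force: [-1.0, 0.3, 5.6]
gripper_width: 0.6
```

Call:
arm_command(
  motion=[
    {"gripper": -1, "linear": [0, 1, 0], "roll": 0},
    {"gripper": -1, "linear": [0, 1, 0], "roll": 0},
    {"gripper": -1, "linear": [0, 0, 0], "roll": 0},
  ],
)

```text
clock: 22.12
tcp_pos: [554.2, 20.1, 90.0]
orientation: [-90.0, -0.0, -87.2]
force: [-0.1, -0.0, 5.4]
gripper_width: 0.5
```

Call:
arm_command(
  motion=[
    {"gripper": -1, "linear": [0, 1, 0], "roll": 0},
    {"gripper": -1, "linear": [0, 0, 0], "roll": 0},
  ],
)

```text
clock: 22.38
tcp_pos: [554.1, 20.1, 89.0]
orientation: [-90.1, -0.0, -87.2]
force: [-1.3, -1.0, 6.7]
gripper_width: 0.3
```

Call:
arm_command(
  motion=[
    {"gripper": -1, "linear": [0, 1, 0], "roll": 0},
    {"gripper": -1, "linear": [0, 0, 0], "roll": 0},
  ],
)

```text
clock: 22.62
tcp_pos: [554.1, 20.1, 88.1]
orientation: [-90.1, -0.0, -87.2]
force: [-2.6, -1.1, 8.7]
gripper_width: 0.1
```

Call:
arm_command(
  motion=[
    {"gripper": -1, "linear": [0, 1, 0], "roll": 0},
    {"gripper": -1, "linear": [0, 0, 0], "roll": 0},
  ],
)

```text
clock: 22.88
tcp_pos: [554.1, 20.1, 87.8]
orientation: [-90.0, -0.0, -87.2]
force: [-6.0, -0.0, 15.9]
gripper_width: 0.6
```

Call:
arm_command(
  motion=[
    {"gripper": -1, "linear": [0, 0.7, 0], "roll": 0},
    {"gripper": -1, "linear": [0, 0, 0], "roll": 0},
  ],
)

```text
clock: 23.12
tcp_pos: [554.2, 20.1, 87.7]
orientation: [-90.0, -0.0, -87.2]
force: [-8.5, -1.0, 23.5]
gripper_width: 0.3
```

A firm stop at z 87.7, with force rising from 9 to 23.5 N. Backing off and checking.

Call:
arm_command(
  motion=[
    {"gripper": -1, "linear": [0, -2, 0], "roll": 0},
    {"gripper": -1, "linear": [0, -20, 0], "roll": 0},
    {"gripper": -1, "linear": [0, -40, 0], "roll": 0},
    {"gripper": -1, "linear": [0, -40, 0], "roll": 0},
    {"gripper": -1, "linear": [0, -30, -20], "roll": 0},
    {"gripper": -1, "linear": [30, 0, -45], "roll": 0},
    {"gripper": -1, "linear": [45, 0, -45], "roll": 0},
    {"gripper": -1, "linear": [50, 0, -30], "roll": 0},
    {"gripper": -1, "linear": [50, 0, 0], "roll": 0},
    {"gripper": -1, "linear": [0, 0, 0], "roll": 0},
  ],
)

```text
clock: 24.38
tcp_pos: [423.3, -162.8, 217.6]
orientation: [-90.1, 0.0, -87.4]
force: [0.1, 1.4, 0.3]
gripper_width: 0.6
```

```bash
python3 t.py 0; python3 - <<'E'
from h import *
for n in("top","side"):
    p,d,c=grab(n);W=pts(d,c);X,Y,Z=np.moveaxis(W,-1,0)
    hsv=cv2.cvtColor(p,cv2.COLOR_RGB2HSV);H,S,V=np.moveaxis(hsv.astype(int),-1,0)
    a=np.radians(2.8);cx=(X-514.8)*np.cos(a)+(Y-18.2)*np.sin(a);cy=-(X-514.8)*np.sin(a)+(Y-18.2)*np.cos(a)
    m=((H<5)|(H>172))&(S>120)&(abs(cx-70)<60)&(abs(cy)<40)&(Z>75);q=W[m]
    print(n,"latch",m.sum(),np.percentile(cx[m],[1,99]),"z(cx) fit",np.polyfit(cx[m]-112,Z[m],1).round(3))
    m=(S<60)&(Z>62)&(Z<76)&(abs(cy)<72)&(cx>-80)&(cx<90);k=np.polyfit(cx[m],Z[m],1);r=abs(np.polyval(k,cx)-Z)<3;m&=r;k=np.polyfit(cx[m],Z[m],1)
    print("plate",m.sum(),k.round(4),"end top",np.polyval(k,94).round(1))
    m=(S<60)&(Z>62)&(Z<76)&(abs(cx)<98)&(abs(cy)<90)&(cx>-87);print(rect(np.c_[cx[m],cy[m]]))
    for nm,(u,v,w) in dict(rim=((-72),-1,1)).items(): pass
    if n=="side": save('pics/s9.png',p[140:280,200:400].repeat(3,0).repeat(3,1))
E
```

```text
t 24.38 tcp [ 423.3 -162.8  217.6] rpy [-9.009e+01  3.000e-02 -8.739e+01] F [0.1 1.4 0.3] w 0.6
 roll -0.09  linear [-176.4  130.6  100. ]
tongue n 25 x [-88.1 -86.  -83.7] y 0.8 z 66.4
top plane slope deg 0.01 z0 69.6 1363 xrange -75.0 88.0
z end 69.6 -85: 69.6 cy range [-72.6  73.1]
top latch 320 [ 30.38256508 113.65340496] z(cx) fit [1.8000e-02 8.8668e+01]
plate 2814 [7.00000e-04 6.80964e+01] end top 68.2
(array([6.8, 0. ]), array([150.6, 180.3]), 89.8)
side latch 200 [ 32.44457773 116.33780012] z(cx) fit [1.9000e-02 8.9924e+01]
plate 1381 [-1.60000e-03  6.95595e+01] end top 69.4
(array([6. , 1.4]), array([160.7, 177.8]), 89.6)
```

View pics/s9.png

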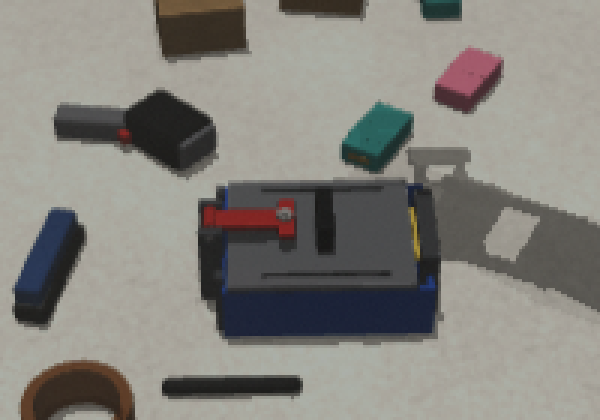

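The latch lies over the lid with its paddle at (287,215). The lid is flat and flush, and the bystanders shown are where they were. Handing in.

```bash
python3 -c "
from h import *
print(manip.finish_job())"
```

```text
the job is handed in; nothing more can be done
None
```

The job is handed in at about 24.5 s of the 72 s. `finish_job` gives no verdict, so these are only my own last checks.

- **Battery:** laid on the rest. Before the lid went on, the top camera put it about 1.5 mm from the rest's centre, 0.6° off the case axis, with its top at z 45 as expected. It cannot be seen now.
- **Lid:** I rested its +x end on the latch bracket so it tilted in the grip, then slid the tongue under the keeper bar, lowered the lid and let go. The top camera now puts the plate top at z 68.2 at the latch end, level, about 0 mm sideways. The tongue end is about 10 mm under the bar.
- **Latch:** swung over and pressed to a firm stop at about 23.5 N along z (25 N in all, limit 40 N). Both cameras put it at about -0.02 rad.
- **Bystanders:** I checked these by eye only. None I could see in the last side picture had moved. That picture did not take in the mug, and I took no full-scene picture at the end.
- **Disagreements:** the side camera read 1 to 2 mm higher than the top camera throughout, which fits the stated calibration. Side readings of the tongue's sideways position scattered by a few mm; the one taken just after release read 4.1 mm, against 0.8 mm at the end.
- **One slip of mine:** the battery first went down over the rest about 6 mm off to the side. I raised it 1 mm and moved it across before letting go.

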